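# Load the tube block into the reader and hold its carriage at the ball detent

## Robot

A 6-joint arm with a two-finger parallel gripper is mounted at the origin on the work surface. World frame = base frame: x ahead of the robot, y to its left, z up, the work surface at z = 0. Lengths are in m, angles in degrees, forces in N, time in s.
With the tool pointing down it reaches from about 0.4 to 0.825 m from the base axis. Payload 7 kg.
Tool frame: the origin (TCP) lies midway between the tips of the shut fingers; the grasp point (between the pads) lies 19 mm behind it (ctrl.hold_point_z is the distance from the TCP to the grasp point, in m); z points along the fingers, y is the line along which they close (so a half turn about z gives the same grasp; the last joint's range is limited). The gripper opens to 88 mm and grips with 3 to 60 N. Pads are 19 mm wide; open, the fingers measure 130 mm over their backs; the gripper's body (78 mm by 193 mm) begins 47 mm behind the grasp point.
Start: joints at [-55.915, 20.546, 0.682, 0, -70.136, -16.507], TCP at [0.204, -0.643, 0.227] pointing down, gripper open.
Joint ranges: [-176.03, 176.03], [-82.01, 121.73], [-58.28, 71.71], [-173.87, 95.51], [-174.79, -0.11], [-173.66, 173.66]. Speed limits (degrees/s): [136.94, 136.94, 172.46, 180, 180, 180].

## Interface

Orientations are given as [roll, pitch, yaw] about the fixed x, y, z axes, in that order (R = Rz(yaw) Ry(pitch) Rx(roll)).
In Python, from plant import ctrl gives the robot as it stands.
- The arm moves only by the tool apply_moves, never from a script. Its argument "deltas" is a list of rows, each an object with "fingers": the finger opening in mm, from 0 to 87.6; "delta_pos": the shift along the tool's x, y, z in mm, a list of three; "angular": the turn, a rotation vector about the tool's x, y, z in degrees, a list of three. A call has 1 to 10 rows; each row is the pose to reach, as a shift and turn from the pose commanded when the call began, along the tool's axes at that moment; what a row does not reach only later rows make up. A row lasts 1/10 s, in which the tool goes at most 50 mm and 8.59 degrees, less where a joint would pass 70% of its speed; a pose out of reach is approached as far as the arm can. A call with a gripper value outside its range is refused whole. The fingers move at their own pace and stop on an object; the grip force is fixed at half the most. Time passes only in rows, so rows that repeat a pose let the fingers close. It gives the time, the measured TCP pose, the force, the opening and the grip force at its end, in the units of the state.
- ctrl.get_obs(): the state, without advancing time (a new reading comes with each control period).
- ctrl.snapshot(name): name is "scene" or "top" or "wrist"; returns the picture (400x640x3 uint8, red, green, blue); there is no depth.
- ctrl.camera_params(name): a dict with "fx", "fy", "cx", "cy" (pixels), "cam_to_world" (4x4, takes a point from camera to world coordinates); the wrist camera has in their place "mount" (4x4, takes a point from camera to tool coordinates, whose origin is the TCP and whose axes are the flange's). Camera axes: x right, y up, looking along -z (the intrinsics and any distortion apply to the point x, -y, -z); pixel columns grow to the right and rows downward; lengths in m; the calibration is good to about 2 mm. A picture is of the moment at which its call begins: read the wrist's pose just before it. camera_params takes no time and is no camera call.
- ctrl.close_job(): hands the job in; it is judged then, once.
The state is a dict: "clock": time; "joint_pos": joint angles; "qvel": joint speeds; "tau": joint torques, N m; "tool_pos": TCP position; "orientation": TCP orientation; "force": force on the tool from outside, world axes, zero at the start; "moment": the same for the moment, N m; "opening": finger opening in m; "gripper_force": force on a finger pad.
Only numpy, scipy, OpenCV 4.12 (cv2) and the standard library are available. Lean on these libraries where they do the work, as an engineer would, in place of code of your own. Each camera call takes 0.05 s, during which the arm holds its last target. There are 200 camera calls.

## Task

Pull the sliding jaw of the clamp fully open, lift the finished aluminium tube block out, and set it down (do not drop it) flat in the pocket of the reader's carriage while the carriage is still near its starting place. Let go of the block, then take the carriage by its fin and slide it gently under the reading head until you feel the spring ball click into the notch between the two ribs; do not push it past the notch, and finish while still gripping the fin and holding the carriage there. Leave the jaw open and the bottle, tube rack and beaker where they are.

Things in the scene. Friction and masses are not known exactly. Their poses are not given: they have to be found in the camera images.
- vise: Grey bench clamp, fixed to the table; its place and yaw vary. Origin: underside, on the centre line. Bed 70 (x) by 190 (its y, from -115 to +75) by 15 mm high. Fixed steel jaw across y = 52 to 70, up to z = 45. The block stands on the bed (z = 15) centred at x = 0, y = +20, its long side along y. The sliding jaw is on the -y side.
- jaw: Steel sliding jaw, axes as the vise's. Origin = the vise's origin when closed; moves along the vise's -y to open, stop at -35 mm; starts 0 to 3 mm open. Slab 50 wide (x), y = -33 to -11, up to z = 57; a lip reaches 6 mm further over the block's top, so the block cannot be lifted while it is closed. About 4 N of friction; stays where it is left.
- post_top (a point): Middle of the top of the jaw's upright grip post, 75 mm above the table. Post: 12 (x) by 22 (y) mm, standing 45 mm above the jaw's foot (top of the foot at z = 30). Pinch it across x (12 mm) from above.
- block: Aluminium tube block with 15 small round caps in its flat top, 36 (x) by 60 (y) by 34 (z) mm, about 0.18 kg (varies). Origin: centre of the underside; z up. Loose. Pinch it across x (36 mm). In the clamp its yaw is the vise's.
- reader: Reader with a blue base plate and white head, fixed to the table; its place and yaw vary. Origin on its underside; the rail runs along its y through x = 0. A bridge with the reading head stands over the rail at y = 60 to 120 mm, underside at z = 78, top at z = 123, 130 wide (x).
- carriage: Aluminium carriage on the rail, axes parallel to the reader's, origin at the reader's underside level under the middle of the pocket. Slides only along the reader's y: 0 to 130 mm from the reader's origin, starting at 0 to 20. Friction about 1.5 N. Deck 60 (x) by 152 (y = -110 to +42) mm, top at z = 32. It stays where it is left.
- pocket (a point): Centre of the pocket's floor on the carriage, z = 32 mm above the table, axes as the carriage. Pocket inside 40 (x) by 64 (y) mm, black walls 5 mm thick and 8 mm high (top at z = 40): the block fits with 2 mm to spare on each side, long side along y.
- fin_top (a point): Middle of the top of the carriage's upright fin, 66 mm above the table. Fin: 12 (x) by 22 (y) mm, standing 34 mm above the deck, 95 mm behind (-y of) the pocket's centre. Pinch it across x (12 mm) from above.
- notch (a point): Point on the carriage's +x side midway between its two upright round ribs (10 mm diameter, 12 mm apart along y), where the ball sits when it has clicked in; axes as the carriage. 45 mm behind (-y of) the pocket's centre.
- detent: Dark steel housing of the spring ball, 26 (x) by 18 (y) by 34 mm, fixed beside the rail on the reader's +x side, axes as the reader's; its place along the rail varies (y = 33 to 57 mm in the reader's frame). Origin: centre of the underside, 8 mm above the table. The carriage is at the notch when notch has y = 0 in this frame.
- bottle: Bystander: brown glass bottle, 60 mm diameter, 150 mm high, loose, origin at its underside.
- rack: Bystander: green plastic tube rack, 80 by 120 by 45 mm, loose, origin at its underside.
- beaker: Bystander: glass beaker, 64 mm across, 85 mm high, loose, origin at its underside.
- ball (a point): Centre of the 10 mm spring ball that looks out of the housing towards -x, at the housing's y = 0. Sliding +y, resistance rises from 13 mm before the notch to 9 to 16 N, then drops suddenly as the first rib's crest passes (6 mm before) and the carriage is drawn into the notch; past the notch it resists again up to about 10 N, and the second rib's crest is 6 mm past it.

How it is judged:
By the outcome, as a careful person would: the job done as asked, in the order asked, and still so for the second after the job is handed in, while the arm keeps its last pose, push and grip.
It also fails if it takes over 72 s, if anything falls off the work surface, if the arm or the gripper's body presses on something with over 40 N, if the wrist force passes 120 N, or if a joint passes its speed limit or range.

## Working session

There is one attempt and no reset: what is moved stays moved. The work goes in short steps, Python scripts to look and compute and a tool call to move; the robot and the scene stay as the last step left them, time stands still between calls to the robot, and variables do not carry over. Pictures are saved under pics/ and viewed, at most 10 in all, crops included, and the job is handed in when it is done.

Besides the shell and the picture viewer there is one more tool, called after "Request:" as a command line: name --argument value ..., lists and objects as JSON in quotes. apply_moves: Moves the arm, as the interface text tells. Its arguments: {"type":"object","properties":{"deltas":{"type":"array"}},"required":["deltas"]}

```bash
ls; mkdir -p pics; python3 - <<'E'
from plant import ctrl
import cv2
for n in("scene","top"):
    p=ctrl.camera_params(n);print(n,p)
    cv2.imwrite(f"pics/{n}0.png",ctrl.snapshot(n)[:,:,::-1])
print(ctrl.camera_params("wrist"));print(ctrl.get_obs())
E
```

```text
pics
scene {'fx': 367.18871513585844, 'fy': 367.18871513585844, 'cx': 319.4792356022215, 'cy': 205.30462394431584, 'cam_to_world': array([[ 0.43412296, -0.66447234,  0.60828756,  1.12411485],
       [ 0.90071777,  0.30843565, -0.30590023, -0.24953517],
       [ 0.01564467,  0.68069373,  0.73240104,  0.72461405],
       [ 0.        ,  0.        ,  0.        ,  1.        ]])}
top {'fx': 370.7428720396243, 'fy': 370.7428720396243, 'cx': 322.31264725496135, 'cy': 199.4049979815404, 'cam_to_world': array([[-0.01131248,  0.99436399, -0.10541484,  0.46221658],
       [-0.99991324, -0.01053772,  0.00790371,  0.02876522],
       [ 0.00674833,  0.10549511,  0.99439692,  1.02104439],
       [ 0.        ,  0.        ,  0.        ,  1.        ]])}
{'fx': 355.6903479308622, 'fy': 355.6903479308622, 'cx': 321.73893278414124, 'cy': 196.82467919802892, 'mount': array([[-8.39363144e-05,  9.59386750e-01,  2.82094056e-01,
         7.55931517e-02],
       [ 9.99999996e-01,  7.47781427e-05,  4.32308108e-05,
         1.29589457e-03],
       [ 2.03805975e-05,  2.82094059e-01, -9.59386753e-01,
        -1.59272174e-01],
       [ 0.00000000e+00,  0.00000000e+00,  0.00000000e+00,
         1.00000000e+00]])}
{'clock': 0.1, 'joint_pos': array([-5.59165558e+01,  2.05873115e+01,  6.38217605e-01, -1.63818085e-02,
       -7.01356676e+01, -1.65049521e+01]), 'qvel': array([ 0.01964672,  0.02041863,  0.05370753,  0.06950068,  0.04853078,
       -0.04247732]), 'tau': array([-3.30437193e-03, -5.84164846e+01,  2.93751007e+01,  7.01554030e+00,
        1.02297618e-02, -6.46623994e-05]), 'tool_pos': array([ 0.20366825, -0.64307836,  0.22571474]), 'orientation': array([ 1.79914356e+02, -9.31645837e-03, -1.62427079e+02]), 'force': array([-0.38282794,  0.32978616,  0.62763025]), 'moment': array([-0.00450472,  0.04198404, -0.0062563 ]), 'gripper_force': 0.0, 'opening': 0.08787680434807309}
```

View pics/scene0.png

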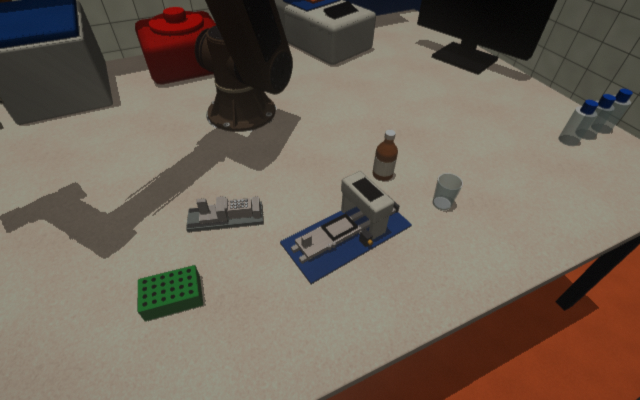

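View pics/top0.png

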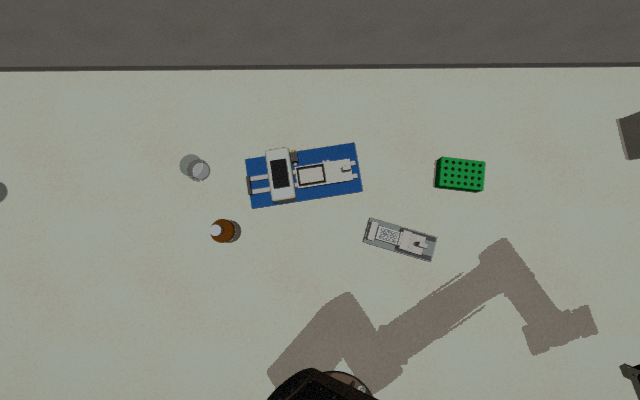

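The scene view shows the vise at about (225,215) and the reader at (345,240). In the top view, the vise is at (400,240), the reader at (305,175), the rack at (460,174), the bottle at (225,230) and the beaker at (198,170). I'll zoom in on the top view next.

```bash
python3 - <<'E'
import cv2
a=cv2.imread("pics/top0.png")[130:275,240:440]
cv2.imwrite("pics/topz.png",cv2.resize(a,None,fx=4,fy=4,interpolation=cv2.INTER_CUBIC))
E
cat > h.py <<'E'
import numpy as np, cv2
from plant import ctrl
from scipy.spatial.transform import Rotation as R
def cam(n):
    p=ctrl.camera_params(n)
    if n=="wrist":
        o=ctrl.get_obs(); T=np.eye(4); T[:3,:3]=R.from_euler('xyz',o['orientation'],degrees=True).as_matrix(); T[:3,3]=o['tool_pos']
        p['cam_to_world']=T@p['mount']
    return p
def at(p,px,z):
    u,v=px; d=p['cam_to_world'][:3,:3]@np.array([(u-p['cx'])/p['fx'],-(v-p['cy'])/p['fy'],-1]); c=p['cam_to_world'][:3,3]
    return c+d*(z-c[2])/d[2]
def go(pos,yaw,o=None):
    "print delta (tool axes, mm) and turn about tool z to TCP pos pointing down with tool yaw"
    o=o or ctrl.get_obs(); M=R.from_euler('xyz',o['orientation'],degrees=True)
    t=R.from_euler('xyz',[180,0,yaw],degrees=True)
    print("delta",np.round(M.inv().apply(np.array(pos)-o['tool_pos'])*1000,1),"rotvec",np.round((M.inv()*t).as_rotvec(degrees=True),2),"j6",o['joint_pos'][5])
E
```

```text
(no output)
```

View pics/topz.png

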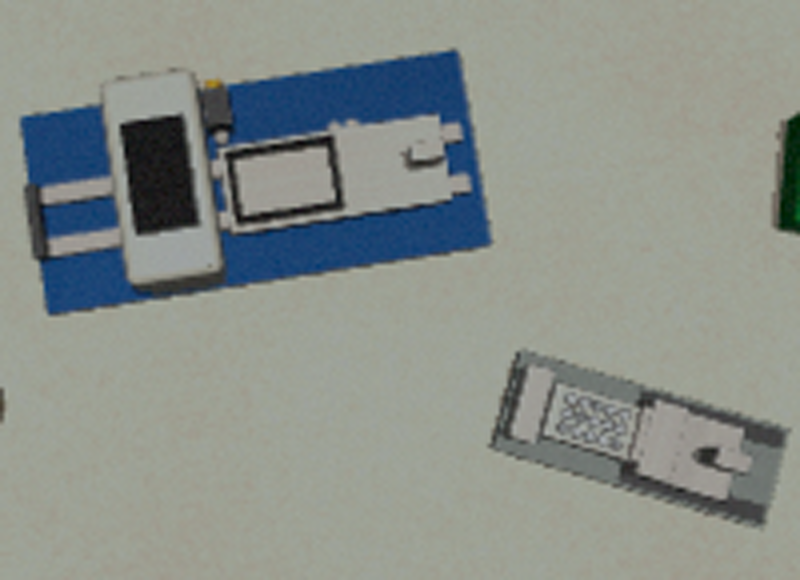

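Zoomed crop (4×, offset 240,130): the vise bed corners are (519,350), (790,430), (762,525) and (492,447). The pocket wall's outer corners are (226,150), (332,136), (343,207) and (235,222). The fin top is near (430,147), and the blue base corners are (20,117), (457,50), (491,243) and (48,314).

```bash
python3 - <<'E'
from h import *
p=cam("top")
f=lambda c,z:np.array([at(p,(240+(x+.5)/4-.5,130+(y+.5)/4-.5),z) for x,y in c])[:,:2]
V=f([(519,350),(790,430),(762,525),(492,447)],.015)
def frame(Q): # Q: TL,TR,BR,BL ; +y axis is left
    d=(Q[0]+Q[3]-Q[1]-Q[2])/2; L=np.linalg.norm(d); w=np.linalg.norm(Q[0]-Q[3]+Q[1]-Q[2])/2
    return Q.mean(0),d/L,L,w,np.degrees(np.arctan2(-d[0],d[1]))
c,y,L,w,yaw=frame(V);print("vise",L,w,yaw,"origin",c+.02*y,"post area block",c+.04*y)
c2,y2,L2,w2,yaw2=frame(f([(20,117),(457,50),(491,243),(48,314)],.008));print("base",c2,L2,w2,yaw2)
c3,y3,L3,w3,yaw3=frame(f([(226,150),(332,136),(343,207),(235,222)],.04));print("pocket",c3,L3,w3,yaw3,"fin",c3-.095*y2)
E
```

```text
vise 0.18940172321792276 0.06751963710293546 -16.919773130727158 origin [ 0.46472027 -0.16811167] post area block [ 0.47054092 -0.14897741]
base [0.63895933 0.07255786] 0.30780714052275254 0.13834125247813725 8.449663604532374
pocket [0.63422764 0.05150194] 0.07231924307433946 0.04899209999728605 7.237690399818815 fin [ 0.64818699 -0.04246687]
```

```bash
python3 - <<'E'
from h import *
go([.45,-.216,.19],-106.9)
E
```

```text
delta [-363.8  332.7   36.2] rotvec [ 8.000e-02  3.000e-02 -5.553e+01] j6 -16.504952050564036
```

Request:
apply_moves --deltas '[{"fingers": 60,"delta_pos": [-36,33,4],"angular": [0,0,-5.5]},{"fingers": 60,"delta_pos": [-73,66,8],"angular": [0,0,-11]},{"fingers": 60,"delta_pos": [-109,100,12],"angular": [0,0,-16.5]},{"fingers": 60,"delta_pos": [-146,133,16],"angular": [0,0,-22]},{"fingers": 60,"delta_pos": [-182,166,20],"angular": [0,0,-28]},{"fingers": 60,"delta_pos": [-218,200,24],"angular": [0,0,-33.5]},{"fingers": 60,"delta_pos": [-255,233,28],"angular": [0,0,-39]},{"fingers": 60,"delta_pos": [-291,266,32],"angular": [0,0,-44.5]},{"fingers": 60,"delta_pos": [-328,300,36],"angular": [0,0,-50]},{"fingers": 60,"delta_pos": [-364,333,36],"angular": [0,0,-55.5]}]'

```text
clock: 1.1
tool_pos: [0.4504, -0.214, 0.1901]
orientation: [180.0, 0.0, -106.7]
force: [1.3, -0.3, 0.2]
opening: 0.0603
gripper_force: 0.0
```

```bash
python3 - <<'E'
from h import *
p=cam("wrist"); np.save("pics/w1.npy",p['cam_to_world'])
cv2.imwrite("pics/w1.png",ctrl.snapshot("wrist")[:,:,::-1]); o=ctrl.get_obs();print(o['tool_pos'],o['orientation'],o['joint_pos'],o['clock'])
E
```

```text
[ 0.4540694  -0.20985192  0.1905043 ] [-1.79917273e+02  6.35856014e-02 -1.06191414e+02] [-2.29212089e+00  5.56921741e+00 -2.40142820e+01 -4.81707231e-02
 -6.03209302e+01 -1.38755223e+01] 1.15
```

View pics/w1.png

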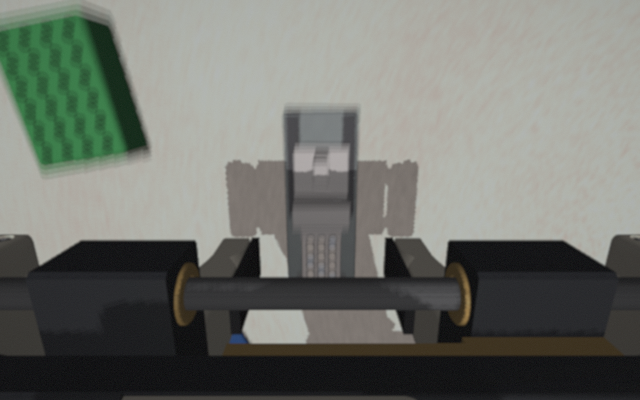

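The wrist view is motion-blurred, with the jaw and post near (322,160) and the bed's far edge at row 105. I'll let the arm settle and retake it.

Request:
apply_moves --deltas '[{"fingers": 60,"delta_pos": [0,0,0],"angular": [0,0,0]},{"fingers": 60,"delta_pos": [0,0,0],"angular": [0,0,0]},{"fingers": 60,"delta_pos": [0,0,0],"angular": [0,0,0]}]'

```text
clock: 1.45
tool_pos: [0.4496, -0.2168, 0.1904]
orientation: [180.0, -0.0, -107.0]
force: [-0.8, 1.1, -0.4]
opening: 0.0597
gripper_force: 0.0
```

```bash
python3 - <<'E'
from h import *
p=cam("wrist"); np.save("pics/w2.npy",p['cam_to_world'])
a=ctrl.snapshot("wrist")[:,:,::-1]; cv2.imwrite("pics/w2.png",a); o=ctrl.get_obs();print(o['tool_pos'],o['orientation'],o['clock'])
cv2.imwrite("pics/w2z.png",cv2.resize(a[90:290,240:400],None,fx=3,fy=3,interpolation=cv2.INTER_CUBIC))
E
```

```text
[ 0.44956699 -0.21702126  0.19041865] [ 1.79977801e+02 -2.97101403e-03 -1.07044568e+02] 1.5
```

View pics/w2z.png

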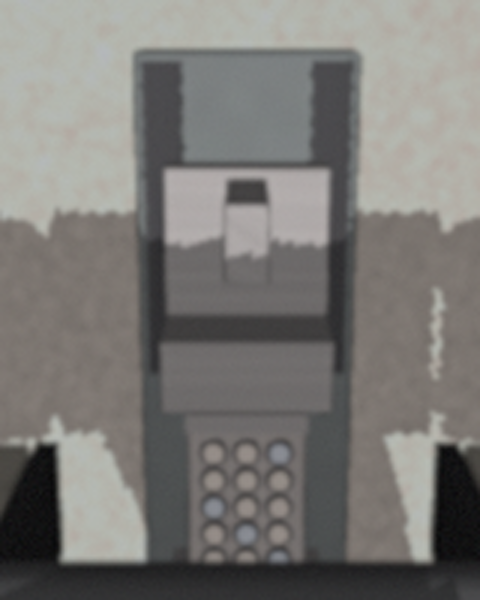

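In the crop (3×, offset 240,90), the post top is x 224–270, y 203–283. The bed's far edge is at row 50 (135 to 359). The jaw slab with its lip covers rows 342–412, x 160–334, and the block edges are x 189–305.

```bash
python3 - <<'E'
from h import *
p=cam("wrist");p['cam_to_world']=np.load("pics/w2.npy")
g=lambda x,y,z:at(p,(240+(x+.5)/3-.5,90+(y+.5)/3-.5),z)
print("post",g(247,243,.075),np.linalg.norm(g(224,243,.075)-g(270,243,.075)),np.linalg.norm(g(247,203,.075)-g(247,283,.075)))
far=g(247,50,.015);lip=g(247,412,.057);back=g(247,342,.057);near=g(248,560,.015)
d=near-far;print("axis yaw",np.degrees(np.arctan2(-d[0],d[1])),"lip-back",np.linalg.norm(lip-back))
y=d[:2]/np.linalg.norm(d[:2]);O=far[:2]+.115*y
print("origin",O,"lip y",(lip[:2]-O)@y,"back",(back[:2]-O)@y,"block",O+.02*y,"post y",(g(247,243,.075)[:2]-O)@y)
P=g(247,243,.075)
go([P[0],P[1],.043],-90+np.degrees(np.arctan2(-d[0],d[1])))
E
```

```text
post [ 0.44466775 -0.23152591  0.075     ] 0.012079585522523719 0.021434309605297592
axis yaw -16.89176515906294 lip-back 0.021507963062922544
origin [ 0.46431252 -0.166387  ] lip y -0.013617944522204415 back -0.03512586362202766 block [ 0.47012381 -0.14724989] post y -0.06803659156073825
delta [ 15.3   0.4 147.4] rotvec [ 0.02 -0.   -0.15] j6 -13.867616699874231
```

Request:
apply_moves --deltas '[{"fingers": 45,"delta_pos": [15,0.5,20],"angular": [0,0,0]},{"fingers": 45,"delta_pos": [15,0.5,60],"angular": [0,0,0]},{"fingers": 45,"delta_pos": [15,0.5,95],"angular": [0,0,0]},{"fingers": 45,"delta_pos": [15,0.5,125],"angular": [0,0,0]},{"fingers": 45,"delta_pos": [15,0.5,147],"angular": [0,0,0]},{"fingers": 45,"delta_pos": [15,0.5,147],"angular": [0,0,0]},{"fingers": 0,"delta_pos": [15,0.5,147],"angular": [0,0,0]},{"fingers": 0,"delta_pos": [15,0.5,147],"angular": [0,0,0]},{"fingers": 0,"delta_pos": [15,0.5,147],"angular": [0,0,0]},{"fingers": 0,"delta_pos": [15,0.5,147],"angular": [0,0,0]}]'

```text
clock: 2.5
tool_pos: [0.4461, -0.2304, 0.0446]
orientation: [-179.9, 0.0, -106.9]
force: [-0.3, 1.2, 0.1]
opening: 0.0184
gripper_force: 0.0
```

Request:
apply_moves --deltas '[{"fingers": 0,"delta_pos": [0,0,0],"angular": [0,0,0]},{"fingers": 0,"delta_pos": [0,0,0],"angular": [0,0,0]},{"fingers": 0,"delta_pos": [5,0,0],"angular": [0,0,0]},{"fingers": 0,"delta_pos": [10,0,0],"angular": [0,0,0]},{"fingers": 0,"delta_pos": [15,0,0],"angular": [0,0,0]},{"fingers": 0,"delta_pos": [20,0,0],"angular": [0,0,0]},{"fingers": 0,"delta_pos": [24,0,0],"angular": [0,0,0]},{"fingers": 0,"delta_pos": [27,0,0],"angular": [0,0,0]},{"fingers": 0,"delta_pos": [29,0,0],"angular": [0,0,0]},{"fingers": 0,"delta_pos": [29,0,0],"angular": [0,0,0]}]'

```text
clock: 3.5
tool_pos: [0.4369, -0.2579, 0.0443]
orientation: [-180.0, 0.0, -106.9]
force: [-2.3, 2.8, 6.8]
opening: 0.0118
gripper_force: 30.0
```

Request:
apply_moves --deltas '[{"fingers": 0,"delta_pos": [1,0,0],"angular": [0,0,0]},{"fingers": 0,"delta_pos": [2,0,0],"angular": [0,0,0]},{"fingers": 0,"delta_pos": [3,0,0],"angular": [0,0,0]},{"fingers": 0,"delta_pos": [4,0,0],"angular": [0,0,0]},{"fingers": 0,"delta_pos": [4,0,0],"angular": [0,0,0]}]'

```text
clock: 4.0
tool_pos: [0.4359, -0.2614, 0.0443]
orientation: [-180.0, 0.0, -106.9]
force: [-1.5, 5.6, 7.4]
opening: 0.0118
gripper_force: 30.0
```

Request:
apply_moves --deltas '[{"fingers": 0,"delta_pos": [1,0,0],"angular": [0,0,0]},{"fingers": 0,"delta_pos": [2,0,0],"angular": [0,0,0]},{"fingers": 0,"delta_pos": [2,0,0],"angular": [0,0,0]}]'

```text
clock: 4.3
tool_pos: [0.4358, -0.2615, 0.0442]
orientation: [-180.0, 0.2, -106.9]
force: [0.2, 20.0, 10.8]
opening: 0.0118
gripper_force: 30.0
```

Request:
apply_moves --deltas '[{"fingers": 0,"delta_pos": [-2,0,0],"angular": [0,0,0]},{"fingers": 45,"delta_pos": [-2,0,0],"angular": [0,0,0]},{"fingers": 45,"delta_pos": [-2,0,0],"angular": [0,0,0]},{"fingers": 45,"delta_pos": [-2,0,0],"angular": [0,0,0]},{"fingers": 60,"delta_pos": [-2,0,-30],"angular": [0,0,0]},{"fingers": 60,"delta_pos": [-2,0,-70],"angular": [0,0,0]},{"fingers": 60,"delta_pos": [-2,0,-100],"angular": [0,0,0]},{"fingers": 60,"delta_pos": [-2,0,-100],"angular": [0,0,0]},{"fingers": 60,"delta_pos": [-2,0,-100],"angular": [0,0,0]}]'

```text
clock: 5.2
tool_pos: [0.4361, -0.262, 0.1441]
orientation: [-179.9, 0.0, -106.9]
force: [-0.8, 0.2, -1.1]
opening: 0.0597
gripper_force: 0.0
```

```bash
python3 - <<'E'
from h import *
p=cam("top")
f=lambda x,y,z:at(p,(240+(x+.5)/4-.5,130+(y+.5)/4-.5),z)[:2]
y=np.array([-np.sin(np.radians(8.4)),np.cos(np.radians(8.4))])
for n,q in dict(br1=f(196,70,.123),br2=f(222,285,.123),bl1=f(103,80,.123),bl2=f(133,283,.123),poc=np.array([.6342,.0515]),base=np.array([.63896,.07256])).items():print(n,q@y)
go([.4701,-.1472,.0285],-106.89)
print(ctrl.get_obs()['tool_pos'])
E
```

```text
br1 0.001763129371935436
br2 0.005884019079151905
bl1 0.059354392525396184
bl2 0.059143385463571646
poc -0.041698331566687556
base -0.021559611450444084
delta [-119.6    1.1  115.6] rotvec [-0.1   0.03 -0.06] j6 -8.082325350324554
[ 0.43606037 -0.26196409  0.14408615]
```

Request:
apply_moves --deltas '[{"fingers": 60,"delta_pos": [-36,0.4,0],"angular": [0,0,0]},{"fingers": 60,"delta_pos": [-72,0.8,0],"angular": [0,0,0]},{"fingers": 60,"delta_pos": [-107.5,1,15],"angular": [0,0,0]},{"fingers": 60,"delta_pos": [-107.5,1,45],"angular": [0,0,0]},{"fingers": 60,"delta_pos": [-107.5,1,75],"angular": [0,0,0]},{"fingers": 60,"delta_pos": [-107.5,1,100],"angular": [0,0,0]},{"fingers": 60,"delta_pos": [-107.5,1,115.5],"angular": [0,0,0]},{"fingers": 60,"delta_pos": [-107.5,1,115.5],"angular": [0,0,0]},{"fingers": 60,"delta_pos": [-107.5,1,115.5],"angular": [0,0,0]}]'

```text
clock: 6.1
tool_pos: [0.4655, -0.1589, 0.0274]
orientation: [179.9, -0.1, -106.9]
force: [0.2, 0.1, 0.9]
opening: 0.0595
gripper_force: 0.0
```

Request:
apply_moves --deltas '[{"fingers": 20,"delta_pos": [0,0,0],"angular": [0,0,0]},{"fingers": 20,"delta_pos": [0,0,0],"angular": [0,0,0]},{"fingers": 20,"delta_pos": [0,0,0],"angular": [0,0,0]},{"fingers": 20,"delta_pos": [0,0,0],"angular": [0,0,0]},{"fingers": 20,"delta_pos": [0,0,0],"angular": [0,0,0]},{"fingers": 20,"delta_pos": [0,0,0],"angular": [0,0,0]}]'

```text
clock: 6.7
tool_pos: [0.4667, -0.1587, 0.0287]
orientation: [-179.9, 0.0, -106.9]
force: [0.5, 0.7, 6.1]
opening: 0.0358
gripper_force: 30.0
```

Request:
apply_moves --deltas '[{"fingers": 20,"delta_pos": [0,0,-10],"angular": [0,0,0]},{"fingers": 20,"delta_pos": [0,0,-30],"angular": [0,0,0]},{"fingers": 20,"delta_pos": [0,0,-60],"angular": [0,0,0]},{"fingers": 20,"delta_pos": [0,0,-95],"angular": [0,0,0]},{"fingers": 20,"delta_pos": [0,0,-130],"angular": [0,0,0]},{"fingers": 20,"delta_pos": [0,0,-165],"angular": [0,0,0]},{"fingers": 20,"delta_pos": [0,0,-195],"angular": [0,0,0]},{"fingers": 20,"delta_pos": [0,0,-210],"angular": [0,0,0]},{"fingers": 20,"delta_pos": [0,0,-210],"angular": [0,0,0]},{"fingers": 20,"delta_pos": [0,0,-210],"angular": [0,0,0]}]'

```text
clock: 7.7
tool_pos: [0.4654, -0.1585, 0.2374]
orientation: [179.9, 0.0, -106.9]
force: [-0.8, 0.2, -2.9]
opening: 0.0356
gripper_force: 30.0
```

```bash
python3 - <<'E'
from h import *
o=ctrl.get_obs();print(o['tool_pos'],o['opening'],o['gripper_force'],o['force'])
go([.630,.081,.238],-81.6)
E
```

```text
[ 0.4653558  -0.15848976  0.23743409] 0.03561386066035842 29.992042779922485 [-0.81201087  0.18949995 -2.90031613]
delta [-277.1  -87.7   -0.5] rotvec [  0.05   0.04 -25.34] j6 -21.041426952211363
```

Request:
apply_moves --deltas '[{"fingers": 20,"delta_pos": [-20,-6,0],"angular": [0,0,-2]},{"fingers": 20,"delta_pos": [-55,-17,0],"angular": [0,0,-5]},{"fingers": 20,"delta_pos": [-95,-30,0],"angular": [0,0,-9]},{"fingers": 20,"delta_pos": [-135,-43,0],"angular": [0,0,-13]},{"fingers": 20,"delta_pos": [-175,-55,0],"angular": [0,0,-17]},{"fingers": 20,"delta_pos": [-215,-68,0],"angular": [0,0,-20.5]},{"fingers": 20,"delta_pos": [-250,-79,0],"angular": [0,0,-23.5]},{"fingers": 20,"delta_pos": [-270,-86,0],"angular": [0,0,-25]},{"fingers": 20,"delta_pos": [-277,-87.5,0],"angular": [0,0,-25.3]},{"fingers": 20,"delta_pos": [-277,-87.5,0],"angular": [0,0,-25.3]}]'

```text
clock: 8.7
tool_pos: [0.6298, 0.0813, 0.2357]
orientation: [179.8, -0.0, -81.6]
force: [0.0, -0.5, -2.3]
opening: 0.0357
gripper_force: 30.0
```

Request:
apply_moves --deltas '[{"fingers": 20,"delta_pos": [0,0,0],"angular": [0,0,0]},{"fingers": 20,"delta_pos": [0,0,0],"angular": [0,0,0]},{"fingers": 20,"delta_pos": [0,0,0],"angular": [0,0,0]}]'

```text
clock: 9.0
tool_pos: [0.6301, 0.08, 0.2384]
orientation: [-180.0, 0.0, -81.7]
force: [0.1, 0.2, -2.1]
opening: 0.0361
gripper_force: 30.0
```

```bash
python3 - <<'E'
from h import *
p=cam("wrist"); np.save("pics/w3.npy",p['cam_to_world'])
a=ctrl.snapshot("wrist")[:,:,::-1]; cv2.imwrite("pics/w3.png",a); o=ctrl.get_obs();print(o['tool_pos'],o['orientation'],o['clock'])
cv2.imwrite("pics/w3z.png",cv2.resize(a[70:330,190:450],(780,780),interpolation=cv2.INTER_CUBIC)[:600])
E
```

```text
[0.63017638 0.08007228 0.23845721] [-1.79973650e+02  1.09139252e-02 -8.16772771e+01] 9.05
```

View pics/w3z.png

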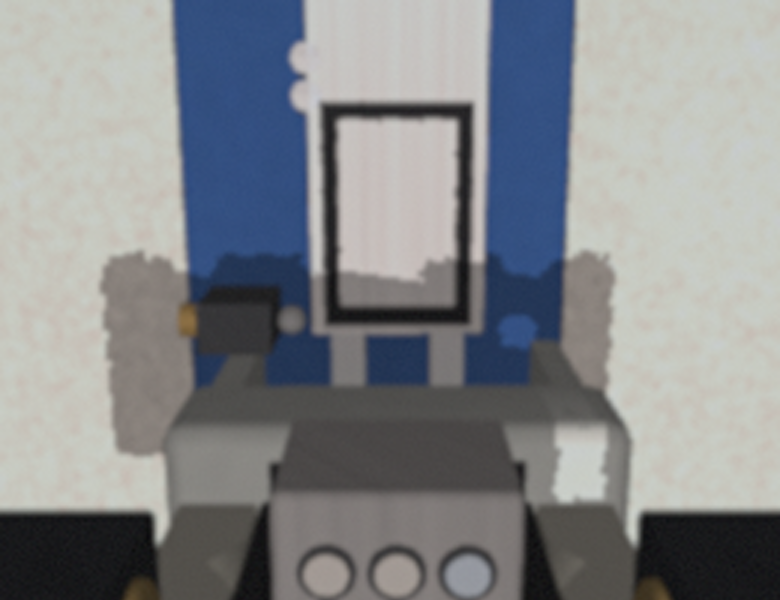

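In the crop (3×, offset 190,70), the pocket wall's outer top is (321,102), (472,102), (468,325) and (328,325). The ribs are at (301,57) and (302,96), the ball at (290,320), and the detent top at x 200–280, y 318–355. The held block's lower near edge is at row 420, x 290–508, and its top near edge at row 490, x 272–524.

```bash
python3 - <<'E'
from h import *
p=cam("wrist");p['cam_to_world']=np.load("pics/w3.npy")
g=lambda x,y,z:at(p,(190+(x+.5)/3-.5,70+(y+.5)/3-.5),z)
T=np.array([.63017638,.08007228]);a=np.radians(-81.677);ux=np.array([np.cos(a),np.sin(a)]);uy=np.array([np.sin(a),-np.cos(a)])
def rel(n,*q):
    q=np.mean([g(*i)[:2] for i in q],0);print(n,"tool-rel mm",np.round([(q-T)@ux*1000,(q-T)@uy*1000],1),np.round(q,4));return q
W=[(321,102),(472,102),(468,325),(328,325)]
P=rel("pocket",*[(x,y,.04) for x,y in W])
t=rel("back",*[(x,y,.04) for x,y in W[:2]]);b=rel("front",*[(x,y,.04) for x,y in W[2:]])
d=b-t;print("yaw",np.degrees(np.arctan2(-d[0],d[1])),np.linalg.norm(d))
t=rel("basefar",(175,0,.008),(577,0,.008));b=rel("basenear",(190,310,.008),(563,310,.008));d=b-t;print("yaw",np.degrees(np.arctan2(-d[0],d[1])))
rel("floor",(336,116,.032),(459,116,.032),(456,308,.032),(339,308,.032))
rel("ribs",(301,57,.032),(302,96,.032)); rel("ball",(290,320,.025)); rel("dettop",(200,318,.042),(280,318,.042),(277,355,.042),(204,355,.042))
rel("blkbot",(290,420,.2265),(508,420,.2265)); rel("blktop",(272,490,.2605),(524,490,.2605))
rel("bridgeedge",(190,388,.123),(600,388,.123))
E
```

```text
pocket tool-rel mm [27.2 -0.1] [0.6342 0.0532]
back tool-rel mm [64.3 -0.3] [0.6398 0.0165]
front tool-rel mm [-9.9  0.2] [0.6286 0.0899]
yaw 8.711854276710628 0.07423388722325595
basefar tool-rel mm [97.4 -7.4] [ 0.6516 -0.0152]
basenear tool-rel mm [-11.8  -7.8] [0.6362 0.0928]
yaw 8.10149353788911
floor tool-rel mm [26.9  0. ] [0.6341 0.0534]
ribs tool-rel mm [ 72.2 -31.6] [0.6719 0.0132]
ball tool-rel mm [-11.6 -38.5] [0.6666 0.0972]
dettop tool-rel mm [-13.5 -54. ] [0.6816 0.1013]
blkbot tool-rel mm [17.8  0.2] [0.6325 0.0624]
blktop tool-rel mm [18.9  0. ] [0.6329 0.0613]
bridgeedge tool-rel mm [-7.6 -0.7] [0.6297 0.0877]
```

Request:
apply_moves --deltas '[{"fingers": 20,"delta_pos": [18,0,0],"angular": [0,0,0]},{"fingers": 20,"delta_pos": [38.8,0,10],"angular": [0,0,0]},{"fingers": 20,"delta_pos": [38.8,0,45],"angular": [0,0,0]},{"fingers": 20,"delta_pos": [38.8,0,80],"angular": [0,0,0]},{"fingers": 20,"delta_pos": [38.8,0,115],"angular": [0,0,0]},{"fingers": 20,"delta_pos": [38.8,0,145],"angular": [0,0,0]},{"fingers": 20,"delta_pos": [38.8,0,165],"angular": [0,0,0]},{"fingers": 20,"delta_pos": [38.8,0,175],"angular": [0,0,0]},{"fingers": 20,"delta_pos": [38.8,0,175],"angular": [0,0,0]},{"fingers": 20,"delta_pos": [38.8,0,175],"angular": [0,0,0]}]'

```text
clock: 10.05
tool_pos: [0.6369, 0.0422, 0.0642]
orientation: [-179.9, -0.0, -81.6]
force: [0.4, 0.5, -2.0]
opening: 0.0357
gripper_force: 30.0
```

```bash
python3 - <<'E'
from h import *
o=ctrl.get_obs();T=np.array([.6342,.0532]);a=np.radians(-81.677);T=T+.0117*np.array([np.cos(a),np.sin(a)])
go([*T,.0457],-81.65); print(o['orientation'],o['tool_pos'],o['force'])
a=ctrl.snapshot("wrist")[:,:,::-1]
cv2.imwrite("pics/w4z.png",cv2.resize(a[0:400,120:520],(600,600),interpolation=cv2.INTER_CUBIC))
E
```

```text
delta [ 0.5  1.2 18.5] rotvec [-0.08 -0.    0.03] j6 -12.93457182560053
[-1.79917213e+02 -4.46526632e-03 -8.16210084e+01] [0.63694027 0.04224012 0.0641593 ] [ 0.44994781  0.54522495 -1.97074808]
```

View pics/w4z.png

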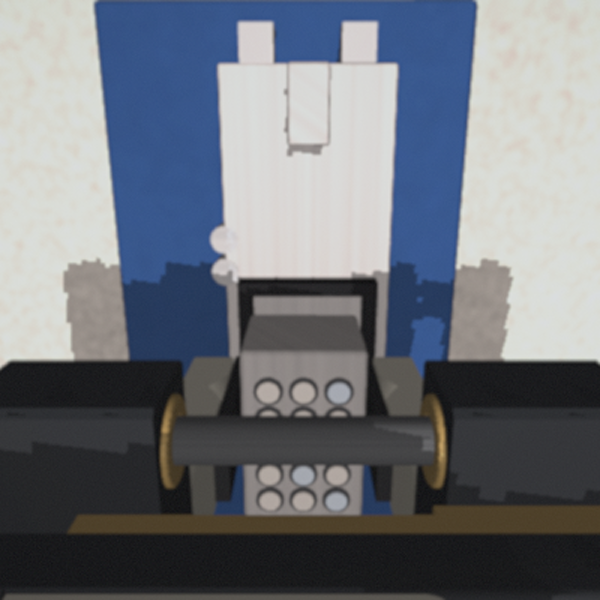

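The pocket's outer wall spans x 238–377 at row 281. The held block's lower near edge spans x 246–362 at row 318, and the deck is centred at x 308. The block sits about 1 mm left of the pocket, matching the computed offset. Next I'll check the fore-aft position.

```bash
python3 - <<'E'
from h import *
p=cam("wrist");o=ctrl.get_obs();T=o['tool_pos'][:2];a=np.radians(o['orientation'][2]);ux=np.array([np.cos(a),np.sin(a)]);uy=np.array([np.sin(a),-np.cos(a)])
def rel(n,x,y,z):
    q=at(p,(120+(x+.5)/1.5-.5,(y+.5)/1.5-.5),z)[:2]-T;print(n,np.round([q@ux*1000,q@uy*1000],1))
rel("pocket edge",307.5,281,.04);rel("block edge bottom",304,317,.0505);rel("block edge top",304,351,.0845);rel("fin front",309,145,.066);rel("fin rear",309,62,.066);rel("deckL1",219,70,.032);rel("deckR1",397,70,.032);rel("deckL2",228,250,.032);rel("deckR2",392,250,.032)
E
```

```text
pocket edge [26.1  1.2]
block edge bottom [16.2 -0. ]
block edge top [17.6  0. ]
fin front [73.1  1.4]
fin rear [94.9  1.3]
deckL1 [ 96.8 -28.4]
deckR1 [96.7 30.9]
deckL2 [ 35.7 -27.8]
deckR2 [35.8 32.1]
```

Request:
apply_moves --deltas '[{"fingers": 20,"delta_pos": [1.2,1.3,0],"angular": [0,0,0]},{"fingers": 20,"delta_pos": [1.2,1.3,4],"angular": [0,0,0]},{"fingers": 20,"delta_pos": [1.2,1.3,8],"angular": [0,0,0]},{"fingers": 20,"delta_pos": [1.2,1.3,11],"angular": [0,0,0]},{"fingers": 20,"delta_pos": [1.2,1.3,13],"angular": [0,0,0]},{"fingers": 20,"delta_pos": [1.2,1.3,15],"angular": [0,0,0]},{"fingers": 20,"delta_pos": [1.2,1.3,15],"angular": [0,0,0]}]'

```text
clock: 10.8
tool_pos: [0.6348, 0.041, 0.0476]
orientation: [180.0, -0.0, -81.6]
force: [-0.3, -0.1, -2.6]
opening: 0.0359
gripper_force: 30.0
```

Request:
apply_moves --deltas '[{"fingers": 20,"delta_pos": [0,0,1],"angular": [0,0,0]},{"fingers": 20,"delta_pos": [0,0,2],"angular": [0,0,0]},{"fingers": 20,"delta_pos": [0,0,2.5],"angular": [0,0,0]},{"fingers": 20,"delta_pos": [0,0,2.5],"angular": [0,0,0]}]'

```text
clock: 11.2
tool_pos: [0.6351, 0.041, 0.0458]
orientation: [-180.0, -0.0, -81.6]
force: [-1.0, -0.8, -0.3]
opening: 0.0358
gripper_force: 30.0
```

Request:
apply_moves --deltas '[{"fingers": 20,"delta_pos": [0,0,0.5],"angular": [0,0,0]},{"fingers": 20,"delta_pos": [0,0,1],"angular": [0,0,0]},{"fingers": 20,"delta_pos": [0,0,1],"angular": [0,0,0]}]'

```text
clock: 11.5
tool_pos: [0.6351, 0.041, 0.0457]
orientation: [-180.0, -0.0, -81.6]
force: [-3.5, 0.4, 7.6]
opening: 0.0361
gripper_force: 30.0
```

Request:
apply_moves --deltas '[{"fingers": 52,"delta_pos": [0,0,0],"angular": [0,0,0]},{"fingers": 52,"delta_pos": [0,0,0],"angular": [0,0,0]},{"fingers": 52,"delta_pos": [0,0,0],"angular": [0,0,0]},{"fingers": 52,"delta_pos": [0,0,-10],"angular": [0,0,0]},{"fingers": 52,"delta_pos": [0,0,-35],"angular": [0,0,0]},{"fingers": 52,"delta_pos": [0,0,-70],"angular": [0,0,0]},{"fingers": 52,"delta_pos": [20,0,-90],"angular": [0,0,0]},{"fingers": 45,"delta_pos": [55,0,-90],"angular": [0,0,0]},{"fingers": 45,"delta_pos": [83,0,-90],"angular": [0,0,0]},{"fingers": 45,"delta_pos": [83,0,-90],"angular": [0,0,0]}]'

```text
clock: 12.5
tool_pos: [0.6474, -0.0438, 0.1355]
orientation: [-180.0, -0.0, -81.8]
force: [-0.0, 0.1, -0.1]
opening: 0.0454
gripper_force: 0.0
```

Request:
apply_moves --deltas '[{"fingers": 45,"delta_pos": [0,0,0],"angular": [0,0,0]},{"fingers": 45,"delta_pos": [0,0,0],"angular": [0,0,0]}]'

```text
clock: 12.7
tool_pos: [0.6471, -0.0406, 0.1348]
orientation: [-180.0, 0.0, -81.6]
force: [-0.2, 0.4, 0.3]
opening: 0.0447
gripper_force: 0.0
```

```bash
python3 - <<'E'
from h import *
p=cam("wrist"); np.save("pics/w5.npy",p['cam_to_world']);o=ctrl.get_obs();np.save("pics/t5.npy",np.r_[o['tool_pos'],o['orientation']]);print(o['tool_pos'],o['orientation'])
a=ctrl.snapshot("wrist")[:,:,::-1]
cv2.imwrite("pics/w5z.png",cv2.resize(a[60:330,160:490],None,fx=2,fy=2,interpolation=cv2.INTER_CUBIC))
E
```

```text
[ 0.64712451 -0.04057232  0.13478623] [-1.79990263e+02  3.71376361e-03 -8.16107155e+01]
```

View pics/w5z.png

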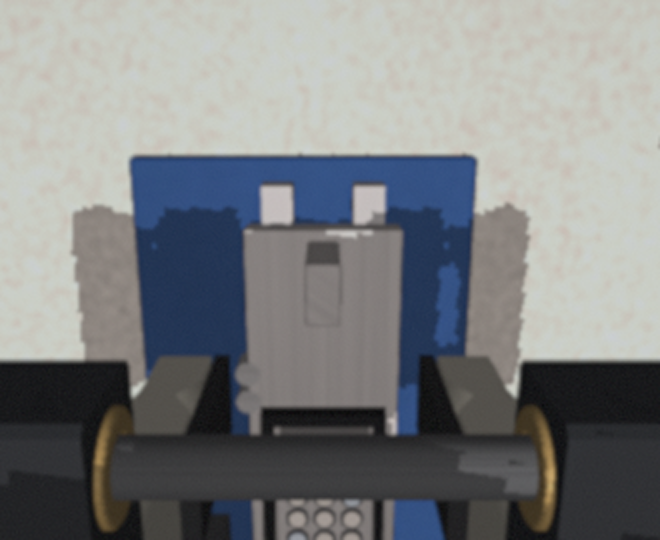

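The fin top is x 304–341, y 264–325 in this crop (2×, offset 160,60). The block sits inside the pocket walls, with its caps at rows 500–530.

```bash
python3 - <<'E'
from h import *
p=cam("wrist");p['cam_to_world']=np.load("pics/w5.npy")
P=at(p,(160+(322.5+.5)/2-.5,60+(295)/2-.5),.066);print(P)
go([P[0],P[1],.040],-81.65)
E
```

```text
[ 0.64813402 -0.04107835  0.066     ]
delta [ 0.9 -0.9 94.7] rotvec [-0.01  0.    0.07] j6 -5.218432953714124
```

Request:
apply_moves --deltas '[{"fingers": 40,"delta_pos": [0.5,-0.6,25],"angular": [0,0,0]},{"fingers": 40,"delta_pos": [0.5,-0.6,55],"angular": [0,0,0]},{"fingers": 40,"delta_pos": [0.5,-0.6,80],"angular": [0,0,0]},{"fingers": 40,"delta_pos": [0.5,-0.6,94],"angular": [0,0,0]},{"fingers": 40,"delta_pos": [0.5,-0.6,94],"angular": [0,0,0]},{"fingers": 0,"delta_pos": [0.5,-0.6,94],"angular": [0,0,0]},{"fingers": 0,"delta_pos": [0.5,-0.6,94],"angular": [0,0,0]},{"fingers": 0,"delta_pos": [0.5,-0.6,94],"angular": [0,0,0]},{"fingers": 0,"delta_pos": [0.5,-0.6,94],"angular": [0,0,0]},{"fingers": 0,"delta_pos": [0.5,-0.6,94],"angular": [0,0,0]}]'

```text
clock: 13.75
tool_pos: [0.6479, -0.0415, 0.0415]
orientation: [-180.0, -0.0, -81.6]
force: [-2.4, 0.4, 6.3]
opening: 0.0124
gripper_force: 30.0
```

Request:
apply_moves --deltas '[{"fingers": 0,"delta_pos": [0,0,0],"angular": [0,0,0]},{"fingers": 0,"delta_pos": [0,0,0],"angular": [0,0,0]},{"fingers": 0,"delta_pos": [0,0,0],"angular": [0,0,0]}]'

```text
clock: 14.05
tool_pos: [0.6479, -0.0415, 0.0415]
orientation: [-180.0, -0.0, -81.6]
force: [-2.4, 0.6, 6.0]
opening: 0.0115
gripper_force: 30.0
```

Request:
apply_moves --deltas '[{"fingers": 0,"delta_pos": [-3,0,0],"angular": [0,0,0]},{"fingers": 0,"delta_pos": [-9,0,0],"angular": [0,0,0]},{"fingers": 0,"delta_pos": [-16,0,0],"angular": [0,0,0]},{"fingers": 0,"delta_pos": [-23,0,0],"angular": [0,0,0]},{"fingers": 0,"delta_pos": [-30,0,0],"angular": [0,0,0]},{"fingers": 0,"delta_pos": [-37,0,0],"angular": [0,0,0]},{"fingers": 0,"delta_pos": [-44,0,0],"angular": [0,0,0]},{"fingers": 0,"delta_pos": [-51,0,0],"angular": [0,0,0]},{"fingers": 0,"delta_pos": [-57,0,0],"angular": [0,0,0]},{"fingers": 0,"delta_pos": [-60,0,0],"angular": [0,0,0]}]'

```text
clock: 15.05
tool_pos: [0.6391, 0.0179, 0.0414]
orientation: [-180.0, -0.0, -81.6]
force: [-1.8, -2.4, 6.2]
opening: 0.0117
gripper_force: 30.0
```

Request:
apply_moves --deltas '[{"fingers": 0,"delta_pos": [0,0,0],"angular": [0,0,0]},{"fingers": 0,"delta_pos": [-1,0,0],"angular": [0,0,0]},{"fingers": 0,"delta_pos": [-2,0,0],"angular": [0,0,0]},{"fingers": 0,"delta_pos": [-3,0,0],"angular": [0,0,0]},{"fingers": 0,"delta_pos": [-4,0,0],"angular": [0,0,0]},{"fingers": 0,"delta_pos": [-5,0,0],"angular": [0,0,0]},{"fingers": 0,"delta_pos": [-6,0,0],"angular": [0,0,0]},{"fingers": 0,"delta_pos": [-7,0,0],"angular": [0,0,0]},{"fingers": 0,"delta_pos": [-8,0,0],"angular": [0,0,0]}]'

```text
clock: 15.95
tool_pos: [0.638, 0.0254, 0.0415]
orientation: [-180.0, -0.0, -81.6]
force: [-2.2, -1.8, 6.4]
opening: 0.0113
gripper_force: 30.0
```

Request:
apply_moves --deltas '[{"fingers": 0,"delta_pos": [-1,0,0],"angular": [0,0,0]},{"fingers": 0,"delta_pos": [-2,0,0],"angular": [0,0,0]},{"fingers": 0,"delta_pos": [-3,0,0],"angular": [0,0,0]},{"fingers": 0,"delta_pos": [-4,0,0],"angular": [0,0,0]},{"fingers": 0,"delta_pos": [-4,0,0],"angular": [0,0,0]}]'

```text
clock: 16.45
tool_pos: [0.6374, 0.0291, 0.0415]
orientation: [-180.0, -0.0, -81.6]
force: [-1.7, -2.9, 5.5]
opening: 0.0119
gripper_force: 30.0
```

Request:
apply_moves --deltas '[{"fingers": 0,"delta_pos": [-1,0,0],"angular": [0,0,0]},{"fingers": 0,"delta_pos": [-2,0,0],"angular": [0,0,0]},{"fingers": 0,"delta_pos": [-2,0,0],"angular": [0,0,0]}]'

```text
clock: 16.75
tool_pos: [0.6373, 0.0299, 0.0415]
orientation: [-180.0, -0.1, -81.6]
force: [-0.9, -8.0, 5.1]
opening: 0.0117
gripper_force: 30.0
```

Request:
apply_moves --deltas '[{"fingers": 0,"delta_pos": [-1,0,0],"angular": [0,0,0]},{"fingers": 0,"delta_pos": [-2,0,0],"angular": [0,0,0]},{"fingers": 0,"delta_pos": [-2,0,0],"angular": [0,0,0]}]'

```text
clock: 17.05
tool_pos: [0.637, 0.0313, 0.0415]
orientation: [180.0, -0.1, -81.6]
force: [1.1, -11.7, 4.9]
opening: 0.0119
gripper_force: 30.0
```

Request:
apply_moves --deltas '[{"fingers": 0,"delta_pos": [-0.7,0,0],"angular": [0,0,0]},{"fingers": 0,"delta_pos": [-1.5,0,0],"angular": [0,0,0]},{"fingers": 0,"delta_pos": [-1.5,0,0],"angular": [0,0,0]}]'

```text
clock: 17.35
tool_pos: [0.6366, 0.0342, 0.0415]
orientation: [-180.0, -0.0, -81.6]
force: [-1.3, -3.6, 5.3]
opening: 0.012
gripper_force: 30.0
```

Request:
apply_moves --deltas '[{"fingers": 0,"delta_pos": [-0.7,0,0],"angular": [0,0,0]},{"fingers": 0,"delta_pos": [-1.5,0,0],"angular": [0,0,0]},{"fingers": 0,"delta_pos": [-1.5,0,0],"angular": [0,0,0]}]'

```text
clock: 17.65
tool_pos: [0.6363, 0.0366, 0.0415]
orientation: [-180.0, -0.0, -81.6]
force: [-3.5, 1.0, 8.4]
opening: 0.0117
gripper_force: 30.0
```

Request:
apply_moves --deltas '[{"fingers": 0,"delta_pos": [-1,0,0],"angular": [0,0,0]},{"fingers": 0,"delta_pos": [-1,0,0],"angular": [0,0,0]}]'

```text
clock: 17.85
tool_pos: [0.6361, 0.0379, 0.0415]
orientation: [-180.0, 0.0, -81.6]
force: [-4.0, 1.8, 8.5]
opening: 0.012
gripper_force: 30.0
```

Request:
apply_moves --deltas '[{"fingers": 0,"delta_pos": [-1,0,0],"angular": [0,0,0]},{"fingers": 0,"delta_pos": [-1,0,0],"angular": [0,0,0]}]'

```text
clock: 18.05
tool_pos: [0.6359, 0.0392, 0.0414]
orientation: [-180.0, 0.0, -81.6]
force: [-4.1, 2.6, 6.2]
opening: 0.0116
gripper_force: 30.0
```

Request:
apply_moves --deltas '[{"fingers": 0,"delta_pos": [-0.7,0,0],"angular": [0,0,0]},{"fingers": 0,"delta_pos": [-0.7,0,0],"angular": [0,0,0]}]'

```text
clock: 18.25
tool_pos: [0.6359, 0.0399, 0.0415]
orientation: [-180.0, 0.0, -81.6]
force: [-2.4, 3.8, 4.7]
opening: 0.0117
gripper_force: 30.0
```

Request:
apply_moves --deltas '[{"fingers": 0,"delta_pos": [-0.7,0,0],"angular": [0,0,0]},{"fingers": 0,"delta_pos": [-0.7,0,0],"angular": [0,0,0]}]'

```text
clock: 18.45
tool_pos: [0.6358, 0.0402, 0.0415]
orientation: [-180.0, 0.0, -81.6]
force: [-4.0, 1.7, 6.5]
opening: 0.0116
gripper_force: 30.0
```

Request:
apply_moves --deltas '[{"fingers": 0,"delta_pos": [-0.5,0,0],"angular": [0,0,0]},{"fingers": 0,"delta_pos": [-0.5,0,0],"angular": [0,0,0]}]'

```text
clock: 18.65
tool_pos: [0.6358, 0.0405, 0.0415]
orientation: [-180.0, -0.0, -81.6]
force: [-3.3, 0.3, 7.0]
opening: 0.0117
gripper_force: 30.0
```

Request:
apply_moves --deltas '[{"fingers": 0,"delta_pos": [-0.4,0,0],"angular": [0,0,0]},{"fingers": 0,"delta_pos": [-0.4,0,0],"angular": [0,0,0]},{"fingers": 0,"delta_pos": [-0.4,0,0],"angular": [0,0,0]}]'

```text
clock: 18.95
tool_pos: [0.6357, 0.0406, 0.0414]
orientation: [-180.0, -0.0, -81.6]
force: [-3.5, -1.1, 5.7]
opening: 0.0117
gripper_force: 30.0
```

```bash
python3 - <<'E'
from h import *
p=cam("wrist");o=ctrl.get_obs();print(o['tool_pos'],o['force'])
a=ctrl.snapshot("wrist")[:,:,::-1]; t=ctrl.snapshot("top")[:,:,::-1]
A=cv2.resize(a[60:330,190:460],(540,540),interpolation=cv2.INTER_CUBIC)
B=cv2.resize(t[130:265,240:305],(260,540),interpolation=cv2.INTER_CUBIC)
cv2.imwrite("pics/w6z.png",np.hstack([A,B]))
E
```

```text
[0.63570792 0.0406354  0.04144949] [-3.46536405 -1.08546443  5.71147923]
```

View pics/w6z.png

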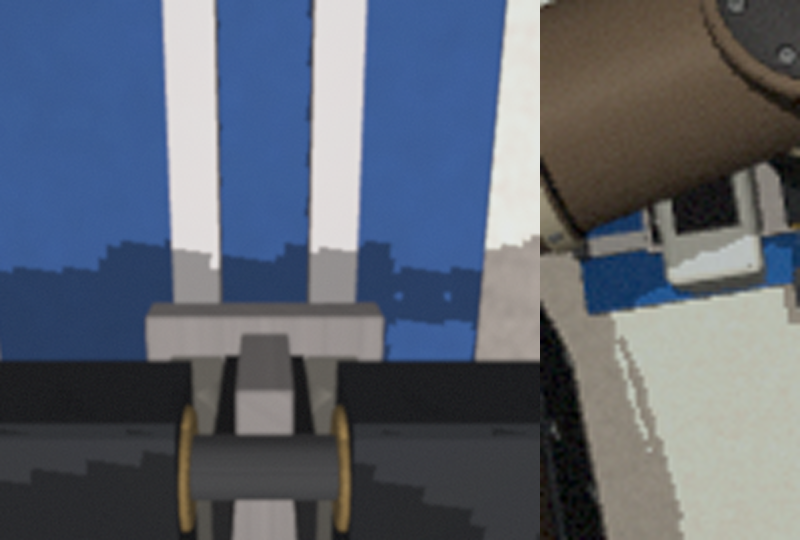

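The fin is gripped between the pads at about (265,410). Force shows one peak, then a sudden drop and pull-in, and now about 1 N, so the ball is in the notch.

```bash
python3 -c "
from plant import ctrl
print(ctrl.close_job())"
```

```text
the job is handed in; nothing more can be done
None
```

I handed the job in at about 19 s: the jaw is open against its stop, the block is seated in the carriage pocket, and the arm is gripping the fin with the carriage in the notch; seating and click were judged from force readings, as the block and ball were out of view at the end.

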